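# Index the sampler arm to the blue cup

## Robot

A 6-joint arm with a two-finger parallel gripper is mounted at the origin on the work surface. World frame = base frame: x ahead of the robot, y to its left, z up, the work surface at z = 0. Lengths are in m, angles in rad, forces in N, time in s.
With the tool pointing down it reaches from about 0.25 to 0.725 m from the base axis. Payload 9.7 kg.
Tool frame: the origin (TCP) lies between the finger pads; the fingertips stand 19 mm ahead of it and the grasp point (between the pads) is the TCP (arm.tcp_to_tips is the distance from the TCP to the fingertips, in m); z points along the fingers, y is the line along which they close (so a half turn about z gives the same grasp; the last joint's range is limited). The gripper opens to 85 mm and grips with 20 to 120 N. Pads are 22 mm wide; open, the fingers measure 114 mm over their backs; the gripper's body (76 mm by 85 mm) begins 54 mm behind the grasp point. The pads swing forward as they close: fully open they stand 13 mm farther back than shut.
Start: joints at [-1.21, 0.087, 0.176, 1.66, 0, 1.571], TCP at [0.194, -0.515, 0.25] pointing down, gripper open.
Joint ranges: [-3.13, 3.13], [-0.85, 1.81], [-1.15, 1.24], [-2.2, 2.28], [-1.44, 1.52], [-3.14, 3.14]. Speed limits (rad/s): [2.22, 2.22, 2.57, 3.14, 3.14, 3.14].

## Interface

Orientations are given as a unit quaternion [w, x, y, z].
In Python, from plant import arm gives the robot as it stands.
- The arm moves only by the shell command python3 -m handwheel 'ROWS' [FORCE]. ROWS is JSON, a list of rows, each a list of 7 numbers: the shift along the world's x, y, z scaled (see below), then the turn, a rotation vector about the world's x, y, z scaled (see below), then the closure, from 0 (fully open) to 1 (shut). A call has 1 to 20 rows; each row is the pose to reach, as a shift and turn from the pose commanded when the call began, turning the shorter way round; what a row does not reach only later rows make up. The controller multiplies each number of a shift by 0.25 m and each number of a turn by 180 degrees. A row lasts 1/12 s, in which the tool goes at most 41.7 mm and 7.16 degrees, less where a joint would pass 70% of its speed; a pose out of reach is approached as far as the arm can. A call with a number of a shift or a turn outside -1 to 1 is refused whole. A call with a gripper value outside its range is refused whole. The fingers move at their own pace and stop on an object; FORCE is the grip in N (left out, the last holds). Time passes only in rows, so rows that repeat a pose let the fingers close. It gives the time, the measured TCP pose, the force, the opening and the grip force at its end, in the units of the state.
- arm.state(): the state, without advancing time (a new reading comes with each control period).
- arm.capture(name): name is "scene" or "top"; returns (picture, depth): 400x640x3 uint8, red, green, blue; 400x640 float32, m along the optical axis (not along the pixel's ray), 0 where there is no reading.
- arm.calibration(name): a dict with "fx", "fy", "cx", "cy" (pixels), "dist" ([k1, k2, p1, p2, k3] as OpenCV has them; the pictures are not rectified), "world_to_cam" (4x4, takes a point from world to camera coordinates). Camera axes: x right, y down, z forward; pixel columns grow to the right and rows downward; lengths in m; the calibration is good to about 2 mm. A picture is of the moment at which its call begins. calibration takes no time and is no camera call.
- arm.job_done(): hands the job in; it is judged then, once.
The state is a dict: "clock": time; "qpos": joint angles; "joint_vel": joint speeds; "joint_torque": joint torques, N m; "eef_pos": TCP position; "tcp_rot": TCP orientation; "ft_force": force on the tool from outside, world axes, zero at the start; "torque": the same for the moment, N m; "width": opening from 0.0 (shut) to 1.0 (fully open); "finger_force": force on a finger pad.
Only numpy, scipy, OpenCV 4.12 (cv2) and the standard library are available. Lean on these libraries where they do the work, as an engineer would, in place of code of your own. Each camera call takes 0.05 s, during which the arm holds its last target. There are 200 camera calls.

## Task

Swing the sampler's arm round by one hole, so that its probe stands over the blue cup: hook the fingertips under the red ring, lift the spring index pin out of its hole, swing the arm to the next hole, no farther, and let the pin drop fully home there, then come away. Work the ring with the fingertips without pinching or forcing it, and do not lift or shift the vials and other loose things.

Things in the scene. Friction and masses are not known exactly. Their poses are not given: they have to be found in the camera images.
- ring_eye (a point): Centre of the opening of the red pull ring on the index pin, at the robot's end of the arm: 149 mm above the bench with the pin home, 127 mm from the pivot. Its x axis is level and points along the arm to the pivot, z is up. The round ring is 60 mm outside, 46 mm inside, of 7 mm round bar, rigid on the pin. It is open from above and slopes up 30 degrees towards the pivot.
- pivot (a point): Point on the vertical axis about which the arm swings, 100 mm above the bench (level with the arm's top face). The sampler is a low cream box, 330 x 340 mm, whose deck is 50 mm above the bench; it does not move.
- swing_arm (a joint): Swing of the arm about the pivot, rad, positive anticlockwise seen from above. Starts in the middle hole, at about 0. The index plate has five holes, at -0.698, -0.349, 0, 0.349 and 0.698 (20 degrees apart); the pin has about 0.01 rad of play in a hole. With the pin up the arm swings with light friction (0.06 N m) and stays where it is left.
- index_pin (a joint): Lift of the spring index pin, m: 0 fully home in a hole, 0.010 when its rounded end rides on top of the index plate, 0.018 at its upper stop. A spring pushes it down with 4 N when home, 8 N at the stop. The pin and its ring slide straight up and down in the arm and travel round with it.
- probe_tip (a point): Lower end of the thin steel probe under the far end of the arm, 120 mm from the pivot, on the other side of the pivot from the ring and pin: when the ring goes to one side, the probe goes to the other.
- cup_blue_mouth (a point): Centre of the mouth of the blue sample cup (28 mm across, 30 mm tall, fixed on the deck, mouth 80 mm above the bench). It stands 120 mm from the pivot, one hole (20 degrees) to one side or the other of where the probe starts; a white cup stands on the opposite side and grey cups at the other places.
- vial_amber: Amber capped vial, 22 mm across, 45 mm tall, loose on the sampler's deck beside the arm; origin at the centre of its underside. Leave it alone.
- vial_clear: Clear vial with a green cap, 22 mm across, 45 mm tall, loose on the sampler's deck beside the arm; origin at the centre of its underside. Leave it alone.
- wash_bottle: White bottle with a red cap, 64 mm across, 150 mm tall, loose on the bench; origin at the centre of its underside. Leave it alone.
- beaker: Open glass beaker, 70 mm across, 85 mm tall, loose on the bench; origin at the centre of its underside. Leave it alone.
- spanner: Steel spanner, 140 mm long, loose, lying on the bench; origin at the centre of its underside. Leave it alone.
- test_box: Green plastic box 100 x 60 x 35 mm, loose on the bench; origin at the centre of its underside. Leave it alone.
- reagent_jar: White jar with a blue cap, 56 mm across, 75 mm tall, loose on the bench; origin at the centre of its underside. Leave it alone.
- ring_rim (a point): Topmost point of the red ring, on the bar's centre line, 23 mm beyond (towards the pivot) and 13 mm above the eye: the rim to hook under, with a fingertip put down through the ring and leaning so that it points away from the robot. Below it the arm is a bar 28 mm wide, top face 100 mm above the bench; a boss 20 mm across, top 118 mm up, stands round the pin 23 mm on the robot's side of the eye.

How it is judged:
By the outcome, as a careful person would: the job done as asked, in the order asked, and still so for the second after the job is handed in, with the robot touching nothing.
It also fails if it takes over 48 s, if anything falls off the work surface, if the arm or the gripper's body presses on something with over 40 N, if the wrist force passes 120 N, or if a joint passes its speed limit or range.

## Working session

There is one attempt and no reset: what is moved stays moved. The work goes in short steps, Python scripts to look and compute and a shell command to move; the robot and the scene stay as the last step left them, time stands still between calls to the robot, and variables do not carry over. Pictures are saved under pics/ and viewed, at most 10 in all, crops included, and the job is handed in when it is done.

```bash
mkdir -p pics; ls
python3 - <<'E'
from plant import arm
import cv2,numpy as np
for n in("scene","top"):
    p,d=arm.capture(n); cv2.imwrite(f"pics/{n}0.png",p[:,:,::-1]); np.save(f"pics/{n}0.npy",d); np.save(f"pics/{n}0rgb.npy",p)
    c=arm.calibration(n); print(n,c["fx"],c["dist"],np.round(np.linalg.inv(c["world_to_cam"]),3))
s=arm.state();print(s)
E
```

```text
pics
scene 453.8992948974818 [0.00059093 0.         0.         0.         0.        ] [[-0.283  0.523 -0.804  1.641]
 [ 0.959  0.134 -0.25   0.373]
 [-0.023 -0.842 -0.539  0.873]
 [ 0.     0.     0.     1.   ]]
top 404.7983436968659 [0.00591938 0.         0.         0.         0.        ] [[ 0.024 -0.993  0.114  0.378]
 [-1.    -0.024 -0.004  0.03 ]
 [ 0.007 -0.113 -0.994  1.272]
 [ 0.     0.     0.     1.   ]]
{'clock': 0.1, 'qpos': array([-1.21000369e+00,  8.73725691e-02,  1.75186708e-01,  1.65979020e+00,
       -5.51565029e-06,  1.57077834e+00]), 'joint_vel': array([-0.0002674 , -0.00111409,  0.00248985,  0.00117861, -0.00049355,
       -0.00060219]), 'joint_torque': array([ 8.55846133e-05, -5.21559155e+01,  4.65654802e+01,  1.59850053e-02,
       -3.37974973e-05,  2.92357562e-06]), 'eef_pos': array([ 0.19409013, -0.51441174,  0.24965814]), 'tcp_rot': array([-5.79800378e-04,  9.83770878e-01,  1.79428293e-01, -1.08541335e-04]), 'ft_force': array([-0.04644159,  0.38724844,  0.03503255]), 'torque': array([-0.01294967,  0.06135809, -0.01024037]), 'finger_force': 0.0, 'width': 1.0019294020663272}
```

View pics/scene0.png

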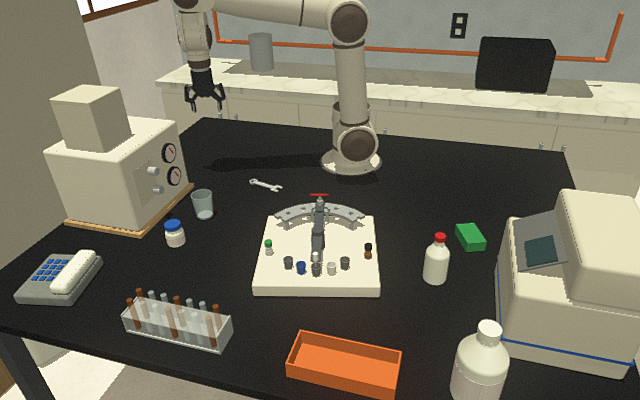

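View pics/top0.png

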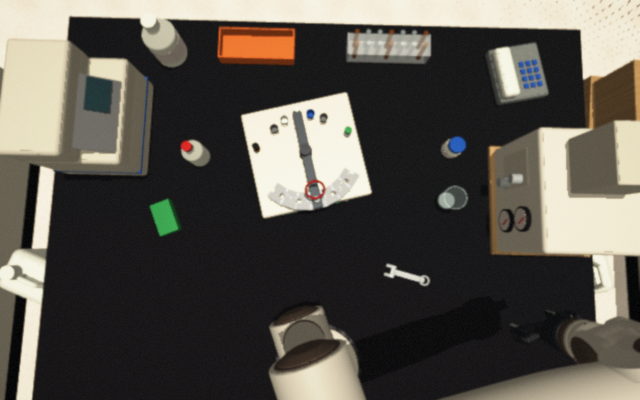

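The top view shows the red ring at about (315,190), the pivot at about (305,150), the probe end at about (297,112) and the blue cup at about (310,114). The cup is to the right of the probe, so the swing is clockwise (-0.349) and the ring goes to the left (+y).

```bash
cat > h.py <<'E'
from plant import arm
import cv2,numpy as np
def ray(n,uv):
    c=arm.calibration(n);K=np.array([[c["fx"],0,c["cx"]],[0,c["fy"],c["cy"]],[0,0,1]])
    u=cv2.undistortPoints(np.array([[uv]],float),K,np.array(c["dist"]))[0,0]
    T=np.linalg.inv(c["world_to_cam"]);return T[:3,3],T[:3,:3]@np.r_[u,1]
def onz(n,uv,z):
    o,d=ray(n,uv);return o+d*(z-o[2])/d[2]
def red(n,p,box):
    x0,y0,x1,y1=box;h=cv2.cvtColor(p,cv2.COLOR_RGB2HSV)
    m=(((h[...,0]<8)|(h[...,0]>172))&(h[...,1]>130)&(h[...,2]>60)).astype(np.uint8)
    k=np.zeros_like(m);k[y0:y1,x0:x1]=1;return m*k
E
python3 - <<'E'
from h import *
p=np.load("pics/top0rgb.npy");m=red("top",p,(290,165,345,215))
c=max(cv2.findContours(m,0,1)[0],key=cv2.contourArea);e=cv2.fitEllipse(c);print(e,m.sum())
eye=onz("top",e[0],.149);print("eye",eye)
q=np.load("pics/scene0rgb.npy");m2=red("scene",q,(300,180,340,210));ys,xs=np.nonzero(m2);print(xs.min(),xs.max(),ys.min(),ys.max(),xs.mean(),ys.mean())
o,d=ray("scene",(xs.mean(),ys.mean()));o2,d2=ray("top",e[0])
A=np.c_[d,-d2];t=np.linalg.lstsq(A,o2-o,rcond=None)[0];print("tri",o+d*t[0],o2+d2*t[1])
# deck: bright cream quad, and the arm's dark outline
h=cv2.cvtColor(p,cv2.COLOR_RGB2GRAY);mk=np.zeros_like(h);mk[88:220,238:375]=(h[88:220,238:375]>110)*255
c=max(cv2.findContours(mk,0,1)[0],key=cv2.contourArea);r=cv2.minAreaRect(c);b=np.array([onz("top",x,.05) for x in cv2.boxPoints(r)]);print(r,b,b.mean(0))
print([np.linalg.norm(b[i]-b[i-1]) for i in range(4)])
print("pivotguess",onz("top",(305.5,150),.105), "blue",onz("top",(310,114),.08),"amber",onz("top",(256,147),.095),"clear",onz("top",(347.5,131.5),.095))
a=cv2.resize(p[90:225,235:380],None,fx=5.5,fy=4.4*1.0,interpolation=2);a=cv2.resize(p[95:220,240:375],None,fx=4.8,fy=4.8,interpolation=2);cv2.imwrite("pics/crop.png",a[...,::-1])
E
```

```text
((314.6209716796875, 189.1234130859375), (17.380897521972656, 18.57549285888672), 62.706275939941406) 89
eye [0.52165786 0.02371466 0.149     ]
309 328 193 195 318.81481481481484 194.07407407407408
tri [0.52184507 0.02228364 0.15082731] [0.52143239 0.02372528 0.15076595]
((306.05218505859375, 155.23858642578125), (108.13063049316406, 112.03822326660156), 77.6609115600586) [[ 0.76238847  0.26088546  0.05      ]
 [ 0.84837188 -0.07794394  0.05      ]
 [ 0.51726476 -0.15281718  0.05      ]
 [ 0.43658751  0.17687291  0.05      ]] [0.64115315 0.05174931 0.05      ]
[np.float64(0.33645857525899303), np.float64(0.3495690270857441), np.float64(0.33946711823619596), np.float64(0.33941770279756434)]
pivotguess [0.6424916  0.05295925 0.105     ] blue [0.75972302 0.04267987 0.08      ] amber [0.65010592 0.20002976 0.095     ] clear [ 0.70409898 -0.07057334  0.095     ]
```

View pics/crop.png

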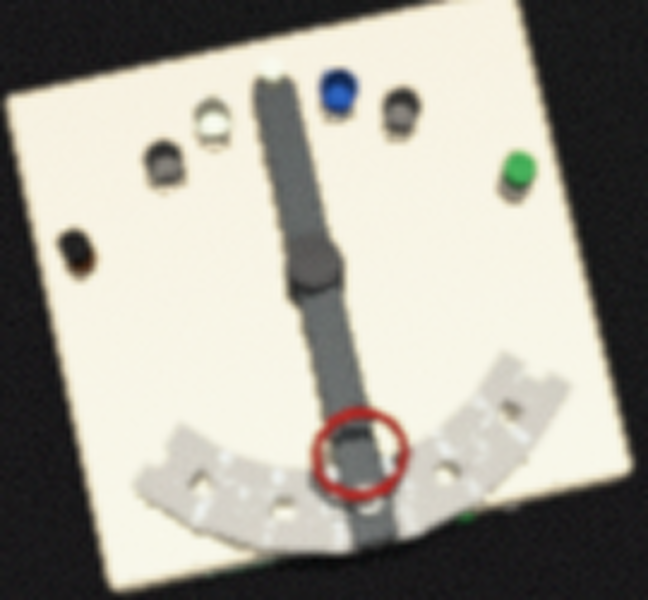

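The crop confirms it: the blue cup is one hole to the right of the probe and the white cup is to the left. The eye is at about (0.522, 0.0235). The distance from eye to pivot measures 124 mm against the stated 127 mm, and the arm's heading is about 13.7°. I'll put the closed fingers through the ring leaning 45°, closing axis across the arm, and start moving now.

```bash
cat >> h.py <<'E'
from scipy.spatial.transform import Rotation as R
EYE=np.array([.522,.0235,.149]);PIV=np.array([.6435,.0530,.149])
def goal(n,a,lift=0,swing=0,t=45,lat=0,yaw=None):
    """TCP pose: n across / a along the finger from the eye (m), arm swung by swing deg."""
    Rz=R.from_euler('z',swing,degrees=True);e=PIV+Rz.apply(EYE-PIV)
    u=PIV-e;u/=np.linalg.norm(u);l=np.array([-u[1],u[0],0]);z=np.array([0,0,1.]);t=np.radians(t)
    av=np.sin(t)*u-np.cos(t)*z;nv=np.cos(t)*u+np.sin(t)*z
    return e+a*av+n*nv+lift*z+lat*l,R.from_matrix(np.c_[np.cross(l,av),l,av])
def row(p,r):
    s=arm.state();q=s["tcp_rot"];r0=R.from_quat([q[1],q[2],q[3],q[0]])
    return np.round((p-s["eef_pos"])/.25,4),np.round((r*r0.inv()).as_rotvec()/np.pi,4)
def st():
    s=arm.state();print("t",s["clock"],"p",np.round(s["eef_pos"],4),"F",np.round(s["ft_force"],2),"q",np.round(s["qpos"],2),"w",s["width"])
E
python3 - <<'E'
from h import *
print(row(*goal(-.002,-.08,t=0)),goal(-.002,-.063))
E
python3 -m handwheel '[[0.5,0.9,0.2,0,0,0.45,1],[0.5,0.9,0.2,0,0,0.45,1],[0.5,0.9,0.2,0,0,0.45,1],[0.5,0.9,0.2,0,0,0.45,1],[0.5,0.9,0.2,0,0,0.45,1],[0.5,0.9,0.2,0,0,0.45,1],[0.5,0.9,0.2,0,0,0.45,1],[0.5,0.9,0.2,0,0,0.45,1],[0.5,0.9,0.2,0,0,0.45,1],[0.5,0.9,0.2,0,0,0.45,1],[0.5,0.9,0.2,0,0,0.45,1],[0.5,0.9,0.2,0,0,0.45,1],[0.5,0.9,0.2,0,0,0.45,1]]' 20
python3 -c "
from h import *
st();print(row(*goal(-.002,-.063,t=0)),row(*goal(-.002,-.063)))"
```

```text
(array([ 1.3039,  2.1498, -0.0826]), array([ 2.00e-04, -5.00e-04,  9.61e-01])) (array([0.47733571, 0.01265558, 0.19213351]), Rotation.from_matrix(array([[-6.87142897e-01, -2.35943380e-01,  6.87142897e-01],
                            [-1.66837164e-01,  9.71766804e-01,  1.66837164e-01],
                            [-7.07106781e-01,  1.38777878e-17, -7.07106781e-01]])))
clock: 1.18
eef_pos: [0.3191, -0.2895, 0.3]
tcp_rot: [-0.0, 0.631, 0.776, 0.0]
ft_force: [-0.8, 0.1, 0.8]
width: 0.001
finger_force: 0.0
t 1.1833 p [ 0.3191 -0.2895  0.3   ] F [-0.84  0.13  0.79] q [-0.74 -0.17  0.03  1.77 -0.    0.63] w 0.0006658787994043065
(array([ 0.8037,  1.25  , -0.3521]), array([ 0.000e+00, -2.000e-04,  5.103e-01])) (array([ 0.6329,  1.2085, -0.4315]), array([-0.1482, -0.2348,  0.4815]))
```

```bash
python3 -m handwheel '[[0.4,1,-0.1,0,0,0.51,1],[0.4,1,-0.1,0,0,0.51,1],[0.4,1,-0.1,0,0,0.51,1],[0.4,1,-0.1,0,0,0.51,1],[0.4,1,-0.1,0,0,0.51,1],[0.4,1,-0.1,0,0,0.51,1],[0.4,1,-0.1,0,0,0.51,1],[0.4,1,-0.1,0,0,0.51,1],[0.4,1,-0.1,0,0,0.51,1],[0.4,1,-0.1,0,0,0.51,1],[0.4,1,-0.1,0,0,0.51,1],[0.4,1,-0.1,0,0,0.51,1],[0.4,1,-0.1,0,0,0.51,1],[0.4,1,-0.1,0,0,0.51,1]]'
python3 -c "
from h import *
st();print(row(*goal(-.002,-.063)))"
```

```text
clock: 2.35
eef_pos: [0.4191, -0.0396, 0.2751]
tcp_rot: [-0.0, -0.119, 0.993, 0.0]
ft_force: [-0.2, -0.6, 0.2]
width: 0.002
finger_force: 0.0
t 2.35 p [ 0.4191 -0.0396  0.2751] F [-0.19 -0.59  0.24] q [-0.09 -0.21 -0.05  1.72 -0.   -0.33] w 0.0021899173804017405
(array([ 0.233 ,  0.2089, -0.3319]), array([ 5.890e-02, -2.431e-01,  1.000e-04]))
```

```bash
python3 -m handwheel '[[0.1,0.15,-0.1,0.059,-0.243,0,1],[0.1,0.15,-0.1,0.059,-0.243,0,1],[0.1,0.15,-0.1,0.059,-0.243,0,1],[0.1,0.15,-0.1,0.059,-0.243,0,1],[0.1,0.15,-0.1,0.059,-0.243,0,1],[0.2,0.2,-0.2,0.059,-0.243,0,1],[0.23,0.209,-0.33,0.059,-0.243,0,1],[0.233,0.209,-0.33,0.059,-0.243,0,1],[0.233,0.209,-0.33,0.059,-0.243,0,1],[0.233,0.209,-0.33,0.059,-0.243,0,1],[0.233,0.209,-0.33,0.059,-0.243,0,1]]'
python3 - <<'E'
from h import *
st();print(row(*goal(-.002,-.063)),row(*goal(-.002,.007)))
for n,b in(("scene",(270,145,370,240)),("top",(265,130,365,230))):
    p,d=arm.capture(n);c=p[b[1]:b[3],b[0]:b[2]];cv2.imwrite(f"pics/{n}1.png",cv2.resize(c,None,fx=4,fy=4,interpolation=2)[...,::-1])
a,b=[cv2.imread(f"pics/{n}1.png") for n in("scene","top")];b=cv2.resize(b,(a.shape[1],a.shape[0]));cv2.imwrite("pics/both1.png",np.hstack([a,b]))
E
```

```text
clock: 3.27
eef_pos: [0.4829, 0.0117, 0.1987]
tcp_rot: [0.381, -0.108, 0.917, 0.046]
ft_force: [-0.0, 1.1, 0.8]
width: -0.0
finger_force: 0.0
t 3.2667 p [0.4829 0.0117 0.1987] F [-0.03  1.14  0.76] q [-0.11 -0.85 -0.81  0.85  0.24 -0.25] w -0.00028542354557571154
(array([-0.0222,  0.0038, -0.0263]), array([-0.0008,  0.0005,  0.0006])) (array([ 0.1702,  0.0505, -0.2243]), array([-0.0008,  0.0005,  0.0006]))
```

View pics/both1.png

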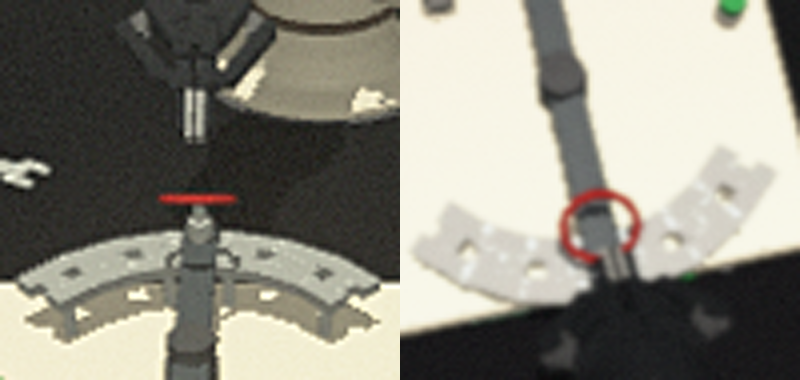

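Both views show the closed fingers in line with the arm and just short of the ring. Joint 2 is at its limit, though, so this pose is about 9 mm too far forward. I'll reduce the lean to 35°.

```bash
python3 -c "
from h import *
print(row(*goal(-.002,-.055,t=35)),row(*goal(-.002,.007,t=35)))"
```

```text
(array([ 0.0281,  0.0157, -0.0194]), array([-0.0138,  0.0542,  0.0006])) (array([ 0.1663,  0.0492, -0.2226]), array([-0.0138,  0.0542,  0.0006]))
```

```bash
python3 -m handwheel '[[0.028,0.0157,0.01,-0.0138,0.054,0,1],[0.028,0.0157,-0.02,-0.0138,0.054,0,1],[0.028,0.0157,-0.02,-0.0138,0.054,0,1],[0.028,0.0157,-0.02,-0.0138,0.054,0,1],[0.028,0.0157,-0.02,-0.0138,0.054,0,1]]'
python3 -c "
from h import *
st();print(row(*goal(-.002,-.055,t=35)),row(*goal(-.002,-.02,t=35)),row(*goal(-.002,.007,t=35)))"
```

```text
clock: 3.78
eef_pos: [0.4889, 0.0158, 0.1889]
tcp_rot: [0.297, -0.112, 0.947, 0.036]
ft_force: [0.4, -0.8, 0.6]
width: -0.003
finger_force: 0.0
t 3.7833 p [0.4889 0.0158 0.1889] F [ 0.4  -0.83  0.58] q [-0.06 -0.66 -0.66  0.98  0.17 -0.24] w -0.003447826868245299
(array([ 0.0032, -0.0007,  0.0159]), array([-0.0002, -0.0008,  0.0005])) (array([ 0.0812,  0.0183, -0.0988]), array([-0.0002, -0.0008,  0.0005])) (array([ 0.1414,  0.0329, -0.1873]), array([-0.0002, -0.0008,  0.0005]))
```

```bash
python3 -m handwheel '[[0.03,0.006,-0.03,0,0,0,1],[0.06,0.013,-0.07,0,0,0,1],[0.081,0.018,-0.099,0,0,0,1],[0.1,0.023,-0.125,0,0,0,1],[0.12,0.028,-0.155,0,0,0,1],[0.141,0.033,-0.187,0,0,0,1],[0.141,0.033,-0.187,0,0,0,1],[0.141,0.033,-0.187,0,0,0,1]]'
python3 - <<'E'
from h import *
st();print(row(*goal(-.002,.007,t=35)),row(*goal(.008,.007,t=35)))
p,d=arm.capture("scene");cv2.imwrite("pics/s2.png",cv2.resize(p[150:240,270:370],None,fx=6,fy=6,interpolation=2)[...,::-1])
E
```

```text
clock: 4.45
eef_pos: [0.5238, 0.0242, 0.1406]
tcp_rot: [0.296, -0.113, 0.948, 0.036]
ft_force: [-0.4, -0.6, 0.7]
width: -0.0
finger_force: 0.0
t 4.45 p [0.5238 0.0242 0.1406] F [-0.37 -0.57  0.71] q [-0.03 -0.56 -0.7   0.84  0.15 -0.22] w -7.811062208638912e-05
(array([ 0.002 , -0.0004,  0.006 ]), array([-0.    , -0.0018,  0.0004])) (array([0.0338, 0.0074, 0.0289]), array([-0.    , -0.0018,  0.0004]))
```

View pics/s2.png

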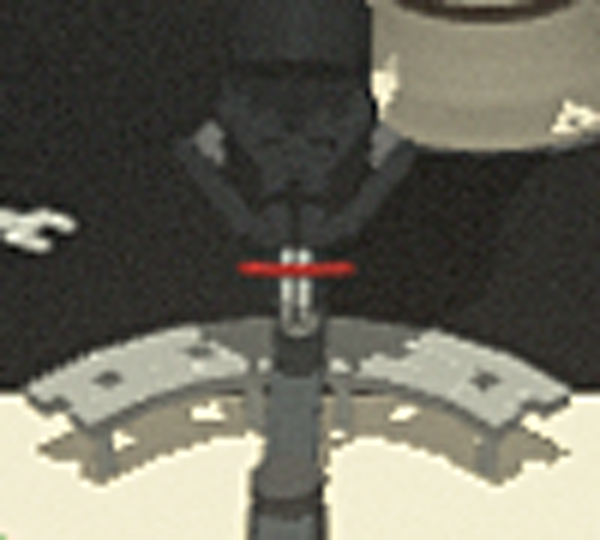

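The fingers are through the ring with no contact force. Next I'll ease them forward until they meet the rim.

```bash
python3 -m handwheel '[[0.01,0.0025,0,0,0,0,1],[0.02,0.005,0,0,0,0,1],[0.025,0.006,0,0,0,0,1],[0.025,0.006,0,0,0,0,1]]' | grep -E "pos|ft_"
python3 -m handwheel '[[0.006,0.0015,0,0,0,0,1],[0.008,0.002,0,0,0,0,1],[0.008,0.002,0,0,0,0,1]]' | grep -E "pos|ft_"
python3 -m handwheel '[[0.006,0.0015,0,0,0,0,1],[0.008,0.002,0,0,0,0,1],[0.008,0.002,0,0,0,0,1]]' | grep -E "pos|ft_"
```

```text
eef_pos: [0.5306, 0.0256, 0.1418]
ft_force: [-0.3, 0.2, -0.1]
eef_pos: [0.5323, 0.0261, 0.1415]
ft_force: [-0.2, -0.5, -0.1]
eef_pos: [0.5343, 0.0266, 0.1415]
ft_force: [0.7, -0.1, 0.1]
```

```bash
for i in 1 2 3; do python3 -m handwheel '[[0.006,0.0015,0,0,0,0,1],[0.008,0.002,0,0,0,0,1],[0.008,0.002,0,0,0,0,1]]' | grep -E "pos|ft_"; done
```

```text
eef_pos: [0.5363, 0.0271, 0.1414]
ft_force: [0.5, -0.1, -0.6]
eef_pos: [0.5383, 0.0276, 0.1415]
ft_force: [0.7, 0.2, -0.1]
eef_pos: [0.5396, 0.0279, 0.1405]
ft_force: [-4.7, -1.6, 0.7]
```

```bash
for i in 1 2 3; do python3 -m handwheel '[[0,0,0.008,0,0,0,1],[0,0,0.016,0,0,0,1],[0,0,0.016,0,0,0,1]]' | grep -E "pos|ft_"; done
python3 - <<'E'
from h import *
st()
p,d=arm.capture("scene");m=red("scene",p,(290,170,350,215));ys,xs=np.nonzero(m);print(xs.mean(),ys.mean(),m.sum())
o,dd=ray("scene",(xs.mean(),ys.mean()));print("z at x=.522:",(o+dd*(.522-o[0])/dd[0]))
p=np.load("pics/scene0rgb.npy");m=red("scene",p,(290,170,350,215));ys,xs=np.nonzero(m);print(xs.mean(),ys.mean(),m.sum())
o,dd=ray("scene",(xs.mean(),ys.mean()));print((o+dd*(.522-o[0])/dd[0]))
E
```

```text
eef_pos: [0.5396, 0.028, 0.1445]
ft_force: [-5.5, -2.0, -5.3]
eef_pos: [0.5396, 0.028, 0.1489]
ft_force: [-6.4, -1.4, -6.7]
eef_pos: [0.5396, 0.028, 0.1527]
ft_force: [-6.1, -1.6, -7.0]
t 6.8333 p [0.5396 0.028  0.1527] F [-6.1  -1.63 -7.01] q [-0.02 -0.51 -0.65  0.85  0.15 -0.21] w -0.00018461155425058298
318.75471698113205 191.0943396226415 53
z at x=.522: [0.522      0.02241329 0.16151075]
318.81481481481484 194.07407407407408 54
[0.522      0.02233224 0.1509272 ]
```

The ring has risen about 10.6 mm, and the force matches the spring. I'll lift a little more, then swing.

```bash
python3 -m handwheel '[[0,0,0.008,0,0,0,1],[0,0,0.014,0,0,0,1],[0,0,0.014,0,0,0,1]]' | grep -E "pos|ft_"
python3 - <<'E'
from h import *
s=arm.state();p=s["eef_pos"]
for w in(-2,-5,-10,-15,-18,-20):
    q=PIV+R.from_euler('z',w,degrees=True).apply(p-PIV);print(w,np.round((q-p)/.25,4),w/180)
E
```

```text
eef_pos: [0.5396, 0.028, 0.1563]
ft_force: [-7.0, -1.2, -7.5]
-2 [-0.0032  0.0146  0.    ] -0.011111111111111112
-5 [-0.0071  0.0366  0.    ] -0.027777777777777776
-10 [-0.0111  0.0737  0.    ] -0.05555555555555555
-15 [-0.0117  0.111   0.    ] -0.08333333333333333
-18 [-0.0106  0.1333  0.    ] -0.1
-20 [-0.0091  0.1482  0.    ] -0.1111111111111111
```

```bash
python3 -m handwheel '[[-0.0017,0.0073,0,0,0,-0.0056,1],[-0.0032,0.0146,0,0,0,-0.0111,1],[-0.005,0.0256,0,0,0,-0.0194,1],[-0.0071,0.0366,0,0,0,-0.0278,1],[-0.0085,0.049,0,0,0,-0.037,1],[-0.01,0.061,0,0,0,-0.046,1],[-0.0111,0.0737,0,0,0,-0.0556,1],[-0.0111,0.0737,0,0,0,-0.0556,1],[-0.0111,0.0737,0,0,0,-0.0556,1]]' | grep -E "pos|ft_|clock"
cat >> h.py <<'E'
def look():
    s,_=arm.capture("scene");m=red("scene",s,(270,160,350,225));ys,xs=np.nonzero(m)
    t,_=arm.capture("top");mt=red("top",t,(270,155,345,220));yt,xt=np.nonzero(mt)
    p=t[85:220,240:375];cv2.imwrite("pics/look.png",cv2.resize(p,None,fx=4.4,fy=4.4,interpolation=2)[...,::-1])
    o,d=ray("scene",(xs.mean(),ys.mean()));g=o+d*(.520-o[0])/d[0]
    e=onz("top",(np.mean([xt.min(),xt.max()]),np.mean([yt.min(),yt.max()])),g[2])
    # probe-side arm: dark pixels in the annulus 35..95 mm beyond the pivot, at arm height
    gray=cv2.cvtColor(t,cv2.COLOR_RGB2GRAY);v,u=np.mgrid[95:155,255:350];P=np.array([onz("top",(a,b),.1) for a,b in zip(u.ravel(),v.ravel())])-PIV
    r=np.hypot(P[:,0],P[:,1]);an=np.degrees(np.arctan2(P[:,1],P[:,0]));k=(r>.03)&(r<.085)&(abs(an)<60)&(gray[v,u].ravel()<110)
    c=np.median(an[k]);print("ring scene",np.round(g,4),"top",np.round(e,4),"arm heading",round(c,2),k.sum(),"ring heading",np.degrees(np.arctan2(*(PIV-g)[1::-1])))
E
python3 -c "
from h import *
look();st()"
```

```text
clock: 7.88
eef_pos: [0.5366, 0.0471, 0.1558]
ft_force: [-6.8, -0.3, -8.0]Traceback (most recent call last):
  File "<string>", line 3, in <module>
    look();st()
    ~~~~^^
  File "h.py", line 33, in look
    gray=cv2.cvtColor(t,cv2.COLOR_RGB2GRAY);v,u=np.mgrid[95:155,255:350];P=np.array([onz("top",(a,b),.1) for a,b in zip(u.ravel(),v.ravel())])-PIV
                                                                                     ~~~^^^^^^^^^^^^^^^^
  File "h.py", line 8, in onz
    o,d=ray(n,uv);return o+d*(z-o[2])/d[2]
        ~~~^^^^^^
  File "h.py", line 4, in ray
    c=arm.calibration(n);K=np.array([[c["fx"],0,c["cx"]],[0,c["fy"],c["cy"]],[0,0,1]])
ValueError: time passes only in moves, steps and waits
```

```bash
python3 - <<'E'
s=open('h.py').read()
s=s.replace("def ray(n,uv):\n    c=arm.calibration(n)","import functools\n@functools.lru_cache(None)\ndef cal(n): return arm.calibration(n)\ndef ray(n,uv):\n    c=cal(n)")
s=s.replace("def look():\n    s,_=arm.capture(\"scene\")","def look(old=False):\n    s=np.load('pics/scene0rgb.npy') if old else arm.capture('scene')[0]").replace("t,_=arm.capture(\"top\")","t=np.load('pics/top0rgb.npy') if old else arm.capture('top')[0]")
open('h.py','w').write(s)
E
python3 -c "
from h import *
look(True);look();st()"
```

```text
ring scene [0.52   0.0217 0.1496] top [0.5205 0.024  0.1496] arm heading 16.67 140 ring heading 14.219555854020832
ring scene [0.52   0.0457 0.1653] top [0.5375 0.0467 0.1653] arm heading 5.26 118 ring heading 3.383114864639888
t 8.0833 p [0.5366 0.0468 0.1558] F [-5.82  0.81 -8.37] q [ 0.1  -0.53 -0.66  0.84 -0.02  0.03] w -0.0029051595602129095
```

View pics/look.png

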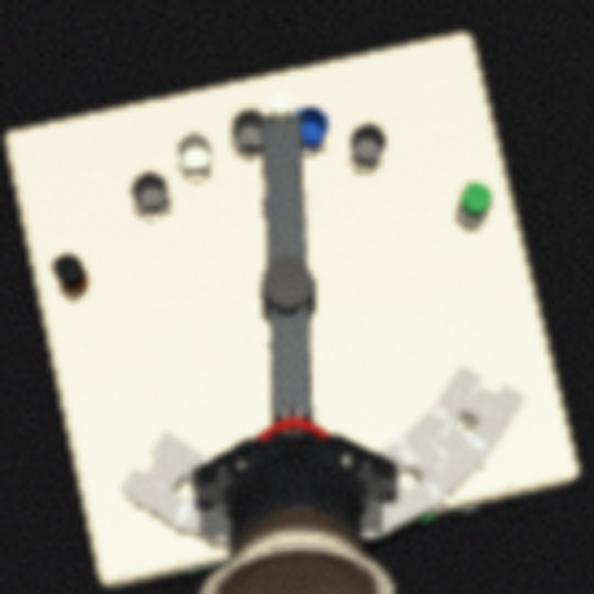

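The arm has swung about -11°, halfway, with the pin about 15 mm up. I'll carry on to just short of the next hole, lowering slightly.

```bash
python3 - <<'E'
from h import *
p=arm.state()["eef_pos"]
for w in(-2,-4,-6,-7):
    q=PIV+R.from_euler('z',w,degrees=True).apply(p-PIV);print(w,np.round((q-p)/.25,4),w/180)
E
python3 -m handwheel '[[-0.0005,0.0075,-0.002,0,0,-0.0056,1],[-0.001,0.015,-0.004,0,0,-0.0111,1],[-0.0007,0.0225,-0.006,0,0,-0.0167,1],[-0.0003,0.03,-0.008,0,0,-0.0222,1],[0,0.037,-0.008,0,0,-0.0278,1],[0.0005,0.0448,-0.008,0,0,-0.0333,1],[0.001,0.052,-0.008,0,0,-0.0389,1],[0.001,0.052,-0.008,0,0,-0.0389,1]]' | grep -E "pos|ft_|clock"
python3 -c "
from h import *
look();st()"
```

```text
-2 [-0.0006  0.0149  0.    ] -0.011111111111111112
-4 [-0.0007  0.0299  0.    ] -0.022222222222222223
-6 [-0.0002  0.0448  0.    ] -0.03333333333333333
-7 [0.0002 0.0523 0.    ] -0.03888888888888889
clock: 8.75
eef_pos: [0.5367, 0.0601, 0.1537]
ft_force: [-8.5, 0.3, -7.9]
ring scene [0.52   0.0608 0.1628] top [0.5375 0.0619 0.1628] arm heading -2.13 117 ring heading -3.6369037084155114
t 8.85 p [0.5367 0.06   0.1536] F [-7.88  0.39 -7.32] q [ 0.18 -0.52 -0.65  0.85 -0.13  0.2 ] w 0.0013030899385823057
```

```bash
for i in 1 2 3; do python3 -m handwheel '[[0,0,-0.004,0,0,0,1],[0,0,-0.006,0,0,0,1],[0,0,-0.006,0,0,0,1]]' | grep -E "pos|ft_"; done
python3 -c "
from h import *
look();st()"
```

```text
eef_pos: [0.5367, 0.06, 0.1522]
ft_force: [-8.3, 1.7, -6.9]
eef_pos: [0.5368, 0.06, 0.1508]
ft_force: [-8.9, 1.7, -6.5]
eef_pos: [0.5371, 0.06, 0.1502]
ft_force: [-12.0, 0.3, -3.0]
ring scene [0.52   0.0613 0.1594] top [0.5379 0.062  0.1594] arm heading -1.71 119 ring heading -3.8269288607188288
t 9.7 p [0.537  0.06   0.1502] F [-12.21   1.    -3.57] q [ 0.18 -0.52 -0.66  0.84 -0.13  0.19] w 0.0017724256054589115
```

The pin is now riding on the plate: the support force has dropped and the lift is about 10 mm. I'll ease the forward pressure and then creep round.

```bash
python3 -m handwheel '[[-0.003,0,-0.002,0,0,0,1],[-0.004,0,-0.003,0,0,0,1],[-0.004,0,-0.003,0,0,0,1]]' | grep -E "pos|ft_"
for i in 1 2 3; do python3 -m handwheel '[[0,0.002,0,0,0,-0.0014,1],[0,0.0037,0,0,0,-0.0028,1],[0,0.0037,0,0,0,-0.0028,1]]' | grep -E "pos|ft_"; done
python3 -c "
from h import *
look();st()"
```

```text
eef_pos: [0.5367, 0.06, 0.1503]
ft_force: [-6.5, 0.6, -1.6]
eef_pos: [0.5367, 0.0608, 0.1501]
ft_force: [-6.3, 0.8, -4.8]
eef_pos: [0.5366, 0.0618, 0.1497]
ft_force: [-5.0, 0.7, -6.1]
eef_pos: [0.5366, 0.0624, 0.1495]
ft_force: [-3.8, 1.1, -6.3]
ring scene [0.52   0.0635 0.1585] top [0.5366 0.0634 0.1585] arm heading -3.26 120 ring heading -4.875525295035759
t 10.8 p [0.5366 0.0624 0.1495] F [-4.5   0.37 -6.29] q [ 0.19 -0.51 -0.65  0.84 -0.16  0.23] w -0.0005486267488139671
```

The finger is carrying the spring load again at about -19.7°, so the pin is entering the hole. I'll lower it home.

```bash
for i in 1 2 3; do python3 -m handwheel '[[0,0,-0.007,0,0,0,1],[0,0,-0.014,0,0,0,1],[0,0,-0.016,0,0,0,1],[0,0,-0.016,0,0,0,1]]' | grep -E "pos|ft_"; done
python3 -c "
from h import *
look();st()"
```

```text
eef_pos: [0.5366, 0.0629, 0.1454]
ft_force: [-4.0, 4.5, -7.8]
eef_pos: [0.5369, 0.0631, 0.1421]
ft_force: [-6.5, 6.4, -4.3]
eef_pos: [0.5376, 0.0629, 0.1399]
ft_force: [-10.5, 3.9, 4.1]
ring scene [0.52   0.0659 0.1496] top [0.5364 0.065  0.1496] arm heading -4.04 121 ring heading -5.945379437171808
t 11.9 p [0.5376 0.0629 0.14  ] F [-9.88  4.2   3.35] q [ 0.19 -0.51 -0.67  0.81 -0.16  0.23] w 0.00016416499488829716
```

The ring is back at its home height (0.1496) after swinging about -20°. I'll back the fingers off the rim, withdraw them along their axis and check.

```bash
python3 -m handwheel '[[-0.015,0.002,0,0,0,0,1],[-0.03,0.003,0,0,0,0,1],[-0.045,0.005,0,0,0,0,1],[-0.045,0.005,0,0,0,0,1]]' | grep -E "pos|ft_"
python3 -m handwheel '[[-0.02,0.002,0.03,0,0,0,1],[-0.05,0.005,0.075,0,0,0,1],[-0.1,0.011,0.145,0,0,0,1],[-0.16,0.018,0.23,0,0,0,1],[-0.25,0.02,0.4,0,0,0,1],[-0.35,0.02,0.5,0,0,0,1],[-0.35,0.02,0.5,0,0,0,1],[-0.35,0.02,0.5,0,0,0,1],[-0.35,0.02,0.5,0,0,0,1]]' | grep -E "pos|ft_"
python3 -c "
from h import *
look();st()"
```

```text
eef_pos: [0.5255, 0.0635, 0.1386]
ft_force: [0.2, -0.2, -0.4]
eef_pos: [0.438, 0.0686, 0.263]
ft_force: [0.8, -0.2, -0.8]
ring scene [0.52   0.0656 0.151 ] top [0.5179 0.0659 0.151 ] arm heading -4.37 122 ring heading -5.822927356360033
t 13.0833 p [0.4379 0.0684 0.2614] F [ 0.    1.18 -0.15] q [ 0.28 -0.74 -0.55  1.18 -0.2   0.3 ] w -0.0006081025813522998
```

View pics/look.png

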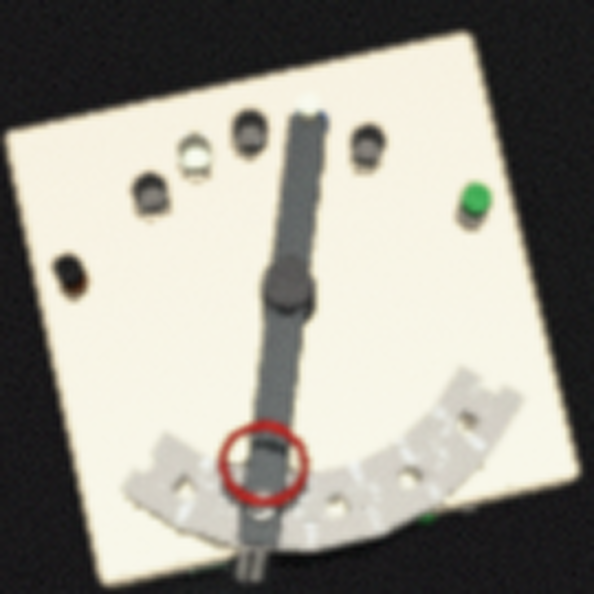

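The arm now covers the blue cup. The ring is home at about 0.150 m, as it was at the start, the two vials have not moved, and the gripper is clear with no force on it.

```bash
python3 -c "
from plant import arm
print(arm.job_done())"
```

```text
the job is handed in; nothing more can be done
None
```

The sampler's arm is swung one hole (about -20°) so its probe stands over the blue cup; the camera shows the pin home and the vials unmoved, the gripper is clear, and the job is handed in at about 13 s, with no verdict shown.

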